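# Mount a plate snap gauge on the magnetic angle block and lock the magnet on

### The arm

A 6-joint arm with a two-finger parallel gripper is mounted at the origin on the work surface. World frame = base frame: x ahead of the robot, y to its left, z up, the work surface at z = 0. Lengths are in mm, angles in rad, forces in N, time in s.
With the tool pointing down it reaches from about 350 to 875 mm from the base axis. Payload 4.2 kg.
Tool frame: the origin (TCP) lies between the finger pads; the fingertips stand 25 mm ahead of it and the grasp point (between the pads) lies 6 mm ahead of it; z points along the fingers, y is the line along which they close (so a half turn about z gives the same grasp; the last joint's range is limited). The gripper opens to 85 mm and grips with 20 to 120 N. Pads are 22 mm wide; open, the fingers measure 114 mm over their backs; the gripper's body (76 mm by 85 mm) begins 54 mm behind the grasp point. The pads swing forward as they close: fully open they stand 13 mm farther back than shut.
Start: joints at [1.417, 0.385, 0.008, 0, -1.194, -0.259], TCP at [250.701, 572.493, 256.312] pointing down, gripper open.
Joint ranges: [-3.14, 3.14], [-1.21, 2.06], [-1.07, 1.41], [-3.16, 2.05], [-2.99, -0.16], [-3.1, 3.1]. Speed limits (rad/s): [2.79, 2.79, 3.14, 3.14, 3.14, 3.14].

### API

Orientations are given as a unit quaternion [x, y, z, w].
In Python, from bench import arm gives the robot as it stands.
- The arm moves only by the shell command python3 -m pendant 'ROWS'. ROWS is JSON, a list of rows, each a list of 7 numbers: the shift along the tool's x, y, z in m, then the turn, a rotation vector about the tool's x, y, z in degrees, then the finger opening in m, from 0 to 0.0854. In form: [[x, y, z, wx, wy, wz, fingers], ...]. A call has 1 to 12 rows; each row shifts and turns the commanded pose from where the row before left it, along the tool's axes as they then stand; what a row does not reach is not made up. A row lasts 1/10 s, in which the tool goes at most 50 mm and 8.59 degrees, less where a joint would pass 70% of its speed; a pose out of reach is approached as far as the arm can. A call is refused whole if a number of a shift passes 0.05 or a number of a turn 8.59, either way. A call with a gripper value outside its range is refused whole. The fingers move at their own pace and stop on an object; the grip force is fixed at half the most. Time passes only in rows, so rows that do not move let the fingers close. It gives the time, the measured TCP pose, the force, the opening and the grip force at its end, in the units of the state.
- arm.read_state(): the state, without advancing time (a new reading comes with each control period).
- arm.get_image(name): name is "scene" or "top" or "wrist"; returns a dict with "image" (384x512x3 uint8, red, green, blue), "fx", "fy", "cx", "cy" (pixels), "xyz" and "rotation" of the camera in the world. Camera axes: x right, y down, z forward; pixel columns grow to the right and rows downward; lengths in mm; the calibration is good to about 2 mm. The wrist camera is an equidistant fisheye: a pixel r from the principal point sees the ray r / f radians off the axis. A picture is of the moment at which its call begins. There is no depth.
- arm.job_done(): hands the job in; it is judged then, once.
The state is a dict: "clock": time; "joints": joint angles; "joint_vel": joint speeds; "joint_efforts": joint torques, N m; "position": TCP position; "ee_rot": TCP orientation; "contact_force": force on the tool from outside, world axes, zero at the start; "wrist_torque": the same for the moment, N m; "gripper_width": finger opening in mm; "grasp_force": force on a finger pad.
Only numpy, scipy, OpenCV 4.12 (cv2) and the standard library are available. Lean on these libraries where they do the work, as an engineer would, in place of code of your own. Each camera call takes 0.05 s, during which the arm holds its last target. There are 200 camera calls.

### The job

Take the green snap gauge out of the oak rack and set it down gently, feet down, on the ledge of the magnetic angle block so that it leans flat against the inclined pole face with its whole width on the face, and let go of it. Then switch the magnet on: lift the red locking collar on the lever, swing the lever over from the red dot to the green dot, and let the collar drop home into the notch there. The gauge must still lie flat against the face at the end; leave everything else where it stands.

Things in the scene. Friction and masses are not known exactly. Their poses are not given: they have to be found in the camera images.
- snap_gauge: The gauge to mount: flat steel plate like an inverted U, upper part green. 90 mm wide (own x), 10 mm thick (own y), 145 mm tall (own z), about 0.8 kg. Origin: centre of its underside. Upper 75 mm is solid plate: grip it across the 10 mm thickness near the top edge. Below, two legs 27 mm wide, 36 mm apart. Starts upright in a slot of the rack. Both faces are alike.
- other_gauge: Bystander: a second snap gauge of the same shape and size, its upper part yellow, in the other slot of the rack.
- gauge_rack: Fixed oak rack, 130 mm (own x) by 170 mm (own y), origin at the centre of its underside on the bench. Two slots run along own x, at own y = -42 and +42 mm; slot floor 12 mm above the bench, slots 15 mm wide between battens whose tops are 35 mm above the bench. Lift a gauge straight up 30 mm to clear.
- magnet_block: Fixed magnetic angle block: grey body 170 mm long (own x), flat on top at 100 mm, on a steel base 190 by 165 mm, 12 mm thick. Origin: on the bench under the body, own z up. On its own -y side the inclined pole face, with a 50 mm deep flat ledge (the base's top, 12 mm up, no lip; friction holds a gauge's feet) before its foot. On its own +x end the lever and its notched quadrant.
- pole_face: Inclined face of the block, 170 mm long (own x), 94 mm up the slope (own z, 20 degrees off vertical, top towards the block's +y). Own y points into the block. Origin: on the surface, mid-length, at the bottom edge on the ledge. A gauge lying flat has its origin at y = -5 mm, z = 0, own z along this z; its whole width is on the face for x -40 to 40 mm; x = -20 leaves a gripper room at the lever.
- mag_lever (a joint): Lever angle (rad) about the block's own +x through lever_pivot. 0: off (red dot), leaning 0.56 from vertical to the block's +y. 1.12: on (green dot), leaning 0.56 to the block's -y. Stops at -0.02, 1.14. Stays where left (friction 0.22 N m). With the collar down it is locked at either end (play 0.02, more if forced). A 12 mm rod; black knob, 30 mm wide, 112 to 130 mm from the pivot.
- lock_collar (a joint): Lift (m) of the red collar along the lever, away from the pivot. 0: down, locked in a notch; stop at 0.012. A spring (6.5 N at 0, 9.5 N at the stop) and its weight, 0.12 kg, hold it down. Above 0.0095 the lever can swing; between the notches the collar rides on the quadrant's rim at 0.0095, and let go at the other end it drops home into the notch there.
- collar_grip (a point): Middle of the collar's ribbed red sleeve, on the lever's axis, 82 mm from lever_pivot when down (moves with it). Its own z points along the lever, away from the pivot; own x is the block's. The sleeve is 32 mm in diameter, 66 to 98 mm from the pivot; under it a steel skirt, 47 mm in diameter, 60 to 66 mm. Can be pinched along the block's x with the fingers pointing down along the lever.
- lever_pivot (a point): Centre of the lever's pivot, fixed on the block at own x 130 mm (45 mm beyond the body's end), y 0, 62 mm above the bench; axes as the block. The lever swings in the plane through it square to own x. The fixed quadrant plate around it has a radius of 58 mm, 16 to 24 mm from that plane on the body's side.
- mic_stand: Bystander: red-enamelled micrometer stand, 115 by 80 mm, 122 mm tall, origin under its middle.
- ring_gauge_a: Bystander: steel ring gauge, 70 mm across, 22 mm high, lying flat, origin under its middle.
- ring_gauge_b: Bystander: steel ring gauge, 90 mm across, 26 mm high, lying flat, origin under its middle.
- plug_gauge: Bystander: thread plug gauge with a blue plastic handle, 108 mm long (own x), 24 mm thick, lying, origin under its middle.
There are look-alikes about, which are no part of the job. What is shaped like the snap_gauge but blue or pink is not meant.

How it is judged (in metres and radians):
On the way, in this order (a step that is already met when the one before it is completed fails the run):
1. the green gauge leans flat against the pole face, feet on the ledge, released, while the lever is still at off (angle between the y axis of snap_gauge and the y axis of pole_face, either way round below 0.05 rad and y of snap_gauge in the frame of pole_face between -0.0105 and 0 m and z of snap_gauge in the frame of pole_face between -0.006 and 0.008 m and x of snap_gauge in the frame of pole_face between -0.04 and 0.04 m and angle between snap_gauge's own z axis and vertical below 0.5 rad and contact force between the fingers and snap_gauge below 0.1 N and linear speed of snap_gauge below 0.02 m/s and value of joint mag_lever below 0.1 rad), for 0.3 s.
2. the collar is lifted clear of its notch with the lever still at off (value of joint lock_collar above 0.009 m and value of joint mag_lever below 0.15 rad), for 0.05 s.
At the end, for the whole second after the job is handed in: Lever at on (within 0.12 rad), collar down in the notch (within 3 mm); the green gauge, released and at rest, leans feet down on the ledge, flat on the pole face (0.05 rad, foot within 5 mm of it), its middle within 40 mm of the face's middle along its length (value of joint mag_lever above 1 rad and value of joint lock_collar below 0.003 m and angle between the y axis of snap_gauge and the y axis of pole_face, either way round below 0.05 rad and y of snap_gauge in the frame of pole_face between -0.0105 and 0 m and z of snap_gauge in the frame of pole_face between -0.006 and 0.008 m and x of snap_gauge in the frame of pole_face between -0.04 and 0.04 m and angle between snap_gauge's own z axis and vertical below 0.5 rad and contact force between the fingers and snap_gauge below 0.1 N and linear speed of snap_gauge below 0.02 m/s); the robot touches nothing.
It fails at once if another gauge or the micrometer stand is shifted by more than 20 mm (distance of any of other_gauge, mic_stand, ring_gauge_a, ring_gauge_b, plug_gauge from where it was at the start of the episode above 0.02 m).
It fails at once if the gauge is banged or forced against the block (over 70 N) (contact force between snap_gauge and magnet_block above 70 N).
It also fails if it takes over 54 s, if anything falls off the work surface, if the arm or the gripper's body presses on something with over 40 N, if the wrist force passes 120 N, or if a joint passes its speed limit or range.

## Working session

There is one attempt and no reset: what is moved stays moved. The work goes in short steps, Python scripts to look and compute and a shell command to move; the robot and the scene stay as the last step left them, time stands still between calls to the robot, and variables do not carry over. Pictures are saved under pics/ and viewed, at most 10 in all, crops included, and the job is handed in when it is done.

```bash
ls; mkdir -p pics; python3 - <<'E'
from bench import arm
import cv2,pickle
d={}
for n in ("scene","top","wrist"):
    g=arm.get_image(n); d[n]=g
    cv2.imwrite(f"pics/{n}0.png",g["image"][:,:,::-1])
    print(n,g["fx"],g["fy"],g["cx"],g["cy"],g["xyz"],g["rotation"])
pickle.dump(d,open("d0.pkl","wb"))
print(arm.read_state())
E
```

```text
pics
scene 382.9714308061104 382.9714308061104 256.2611768585029 185.57561176458918 [1343.66545014 -350.44888942 1015.37242257] [ 0.75373084  0.53891702 -0.22042218 -0.30474962]
top 381.25341776270403 381.25341776270403 258.6312176204003 188.78130038389318 [ 432.65160337  -65.92198501 1156.67566404] [ 0.71681837 -0.6959104   0.03780301 -0.02123822]
wrist 297.3186396354542 297.3186396354542 255.6109159229358 195.31533257839178 [326.72073812 538.83040698 372.5375323 ] [-0.53972897  0.82617836  0.13442993 -0.08972484]
{'clock': 0.15, 'joints': array([ 1.41659506e+00,  3.85365740e-01,  6.95887366e-03, -3.27186966e-04,
       -1.19399639e+00, -2.58554044e-01]), 'joint_vel': array([-0.00232477, -0.00197969,  0.0014137 ,  0.0014867 ,  0.0001979 ,
       -0.00133992]), 'joint_efforts': array([-2.69878456e-04, -3.92679048e+01,  1.88580197e+01,  4.18856844e+00,
       -3.41926447e-03, -3.97662170e-07]), 'position': array([250.56728037, 572.150791  , 255.49257765]), 'ee_rot': array([ 9.78766921e-01, -2.04974744e-01, -1.09958629e-04,  8.10302618e-04]), 'contact_force': array([-0.70797617, -1.06809023, -0.28388674]), 'wrist_torque': array([ 0.02399141, -0.05095091, -0.00708765]), 'grasp_force': 0.0, 'gripper_width': 85.63697561188854}
```

View pics/scene0.png

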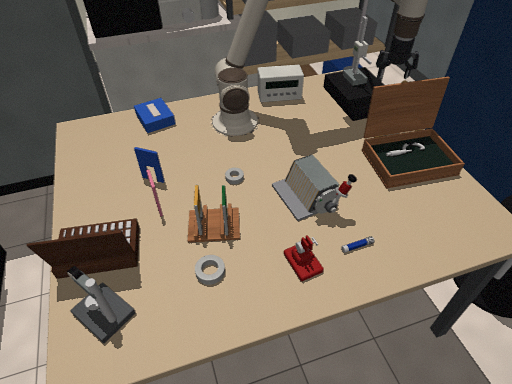

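View pics/top0.png

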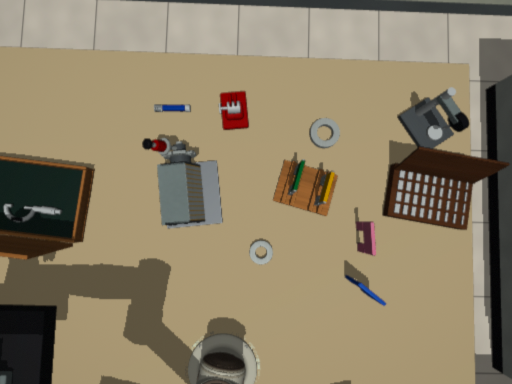

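```bash
cat > h.py <<'E'
import numpy as np,cv2,pickle
from scipy.spatial.transform import Rotation as R
def ray(g,uv):
    uv=np.atleast_2d(uv).astype(float)
    d=np.c_[(uv[:,0]-g["cx"])/g["fx"],(uv[:,1]-g["cy"])/g["fy"],np.ones(len(uv))]
    return R.from_quat(g["rotation"]).apply(d)
def onz(g,uv,z):
    d=ray(g,uv); o=np.array(g["xyz"]); return o+d*((z-o[2])/d[:,2])[:,None]
def proj(g,p):
    q=R.from_quat(g["rotation"]).inv().apply(np.atleast_2d(p)-g["xyz"])
    return np.c_[q[:,0]/q[:,2]*g["fx"]+g["cx"],q[:,1]/q[:,2]*g["fy"]+g["cy"]]
def tri(g1,u1,g2,u2):
    d1,d2=ray(g1,u1)[0],ray(g2,u2)[0];o1,o2=np.array(g1["xyz"]),np.array(g2["xyz"])
    s=np.linalg.lstsq(np.c_[d1,-d2],o2-o1,rcond=None)[0]
    a,b=o1+d1*s[0],o2+d2*s[1]; return (a+b)/2,np.linalg.norm(a-b)
E
python3 - <<'E'
from h import *
d=pickle.load(open("d0.pkl","rb"))
for n,(x,y,w,h) in {"top":(140,125,200,120),"scene":(180,150,190,110)}.items():
    im=d[n]["image"][y:y+h,x:x+w,::-1]
    cv2.imwrite(f"pics/{n}c.png",cv2.resize(im,None,fx=4,fy=4,interpolation=cv2.INTER_CUBIC))
    hsv=cv2.cvtColor(d[n]["image"],cv2.COLOR_RGB2HSV)
    for c,lo,hi in (("green",(55,120,30),(85,255,255)),("yellow",(20,180,120),(30,255,255)),("red",(170,150,60),(180,255,255)),("red0",(0,200,60),(6,255,255))):
        m=cv2.inRange(hsv,lo,hi); cs,_=cv2.findContours(m,0,2)
        for k in cs:
            if cv2.contourArea(k)>15: print(n,c,cv2.contourArea(k),cv2.minAreaRect(k),cv2.boxPoints(cv2.minAreaRect(k)).round(1).tolist())
E
```

```text
top green 103.0 ((297.839599609375, 174.81130981445312), (4.807619571685791, 29.395160675048828), 15.945394515991211) [[291.5, 188.3000030517578], [299.6000061035156, 160.0], [304.20001220703125, 161.3000030517578], [296.1000061035156, 189.60000610351562]]
top yellow 83.0 ((328.603759765625, 186.38677978515625), (3.846095561981201, 29.532522201538086), 15.945395469665527) [[322.70001220703125, 200.10000610351562], [330.79998779296875, 171.6999969482422], [334.5, 172.6999969482422], [326.3999938964844, 201.10000610351562]]
top red0 81.5 ((158.8400115966797, 145.1199951171875), (12.727922439575195, 9.899495124816895), 8.13010311126709) [[151.8000030517578, 149.10000610351562], [153.1999969482422, 139.3000030517578], [165.8000030517578, 141.10000610351562], [164.39999389648438, 150.89999389648438]]
top red0 584.0 ((233.90574645996094, 109.9631118774414), (35.76161575317383, 24.444650650024414), 84.80557250976562) [[220.10000610351562, 93.30000305175781], [244.5, 91.0], [247.6999969482422, 126.69999694824219], [223.39999389648438, 128.89999389648438]]
scene green 38.5 ((223.5, 195.5), (19.0, 3.0), 90.0) [[222.0, 186.0], [225.0, 186.0], [225.0, 205.0], [222.0, 205.0]]
scene red0 178.0 ((304.052001953125, 262.46405029296875), (34.97478485107422, 23.33760643005371), 55.304847717285156) [[284.5, 254.6999969482422], [303.70001220703125, 241.39999389648438], [323.6000061035156, 270.20001220703125], [304.3999938964844, 283.5]]
scene red0 48.5 ((344.0000305175781, 188.00001525878906), (8.485280990600586, 9.899494171142578), 45.0) [[337.5, 188.5], [344.5, 181.5], [350.5, 187.5], [343.5, 194.5]]
```

View pics/topc.png

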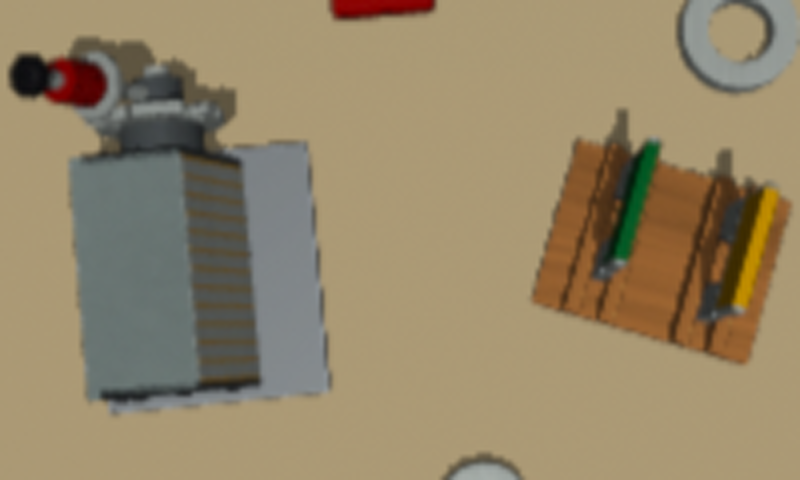

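View pics/scenec.png

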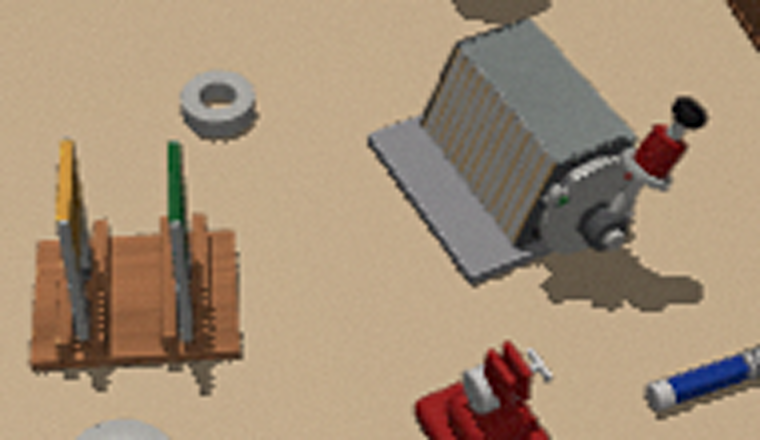

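```bash
cat > m.py <<'E'
from h import *
np.set_printoptions(precision=1,suppress=True)
d=pickle.load(open("d0.pkl","rb"))
T=lambda *p:(np.array(p)+.5)/4-.5+[140,125]
S=lambda *p:(np.array(p)+.5)/4-.5+[180,150]
t,s=d["top"],d["scene"]
def show(n,p):
    print(n,p[:,:2].tolist() if 0 else p[:,:2].round(1).tolist(), "mean",p.mean(0)[:2],"yaws",[round(float(np.degrees(np.arctan2(*(p[(i+1)%len(p)]-p[i])[1::-1]))),1) for i in range(len(p))],"len",[round(float(np.linalg.norm(p[(i+1)%len(p)]-p[i]))) for i in range(len(p))])
show("rack T z12",onz(t,T((575,138),(790,202),(747,362),(532,302)),12))
show("bodytop T",onz(t,T((70,158),(182,150),(200,392),(88,402)),100))
show("bodytop S",onz(s,S((635,138),(553,165),(465,42),(530,20)),100))
show("ledge T",onz(t,T((308,142),(330,390)),12))
show("foot T",onz(t,T((245,155),(260,382)),12))
show("ledge S",onz(s,S((475,275),(370,138)),12))
show("foot S",onz(s,S((520,245),(424,122)),12))
show("greentop T",onz(t,T((655,141),(620,262)),157))
show("yellowtop T",onz(t,T((770,188),(737,308)),157))
show("green top S",onz(s,S((170,141),(180,141)),157))
print("collar",tri(t,T((77,82)),s,S((660,153))),"knob",tri(t,T((29,76)),s,S((688,112))),"pivot hub", tri(t,T((155,75)),s,S((612,232))))
E
python3 m.py
```

```text
rack T z12 [[621.6, -164.0], [577.8, -328.6], [455.6, -297.5], [495.9, -134.5]] mean [ 537.7 -231.2] yaws [-104.9, 165.7, 76.1, -13.2] len [170, 126, 168, 129]
bodytop T [[581.6, 194.5], [589.7, 117.4], [422.3, 97.6], [413.3, 173.8]] mean [501.7 145.8] yaws [-84.0, -173.3, 96.7, 7.0] len [78, 169, 77, 170]
bodytop S [[583.1, 194.3], [589.1, 116.3], [426.5, 106.8], [418.2, 173.9]] mean [504.2 147.8] yaws [-85.6, -176.6, 97.0, 7.1] len [78, 163, 68, 166]
ledge T [[611.9, 38.1], [425.7, 14.7]] mean [518.8  26.4] yaws [-172.8, 7.2] len [188, 188]
foot T [[600.5, 85.2], [430.2, 67.0]] mean [515.3  76.1] yaws [-173.9, 6.1] len [171, 171]
ledge S [[611.3, 44.5], [431.0, 17.3]] mean [521.2  30.9] yaws [-171.4, 8.6] len [182, 182]
foot S [[593.3, 94.1], [427.9, 71.8]] mean [510.6  82.9] yaws [-172.3, 7.7] len [167, 167]
greentop T [[597.4, -204.8], [516.0, -183.2]] mean [ 556.7 -194. ] yaws [165.1, -14.9] len [84, 84]
yellowtop T [[568.4, -281.9], [488.0, -261.1]] mean [ 528.2 -271.5] yaws [165.5, -14.5] len [83, 83]
green top S [[515.0, -185.1], [517.6, -177.6]] mean [ 516.3 -181.4] yaws [71.0, -109.0] len [8, 8]
collar (array([629.8, 186.1, 130.3]), np.float64(2.3702260429882664)) knob (array([625.5, 207.8, 165.7]), np.float64(0.25928687896676017)) pivot hub (array([648.1, 144.7,  69.7]), np.float64(0.6931263300794759))
```

```bash
cat >> h.py <<'E'
def tool(tx,tz):
    "tool rotation from x and z axes"
    tz=np.array(tz,float)/np.linalg.norm(tz);tx=np.array(tx,float);tx-=tz*(tx@tz);tx/=np.linalg.norm(tx)
    return R.from_matrix(np.c_[tx,np.cross(tz,tx),tz])
def rows(p1,r1,N=None,st=None):
    "equal rows taking the measured pose to p1 (mm), r1"
    from bench import arm
    st=st or arm.read_state(); p0=st["position"]; r0=R.from_quat(st["ee_rot"])
    P=r0.inv().apply(np.array(p1)-p0)/1000; rel=(r0.inv()*r1).as_rotvec()
    N=N or int(max(np.ceil(np.linalg.norm(P)/.045),np.ceil(np.degrees(np.linalg.norm(rel))/8),1))
    w=rel/N; M=sum(R.from_rotvec(w*k).as_matrix() for k in range(N))
    v=np.linalg.solve(M,P)
    print(N,"rows of",v.round(4).tolist(),np.degrees(w).round(2).tolist(),"now",p0.round(1),"clock",st["clock"])
A=lambda deg:np.array([np.cos(np.radians(deg)),np.sin(np.radians(deg)),0])
E
python3 - <<'E'
from h import *
rows([557,-194,275],tool(A(-14.4),[0,0,-1]),18)
E
```

```text
18 rows of [0.0302, 0.0346, -0.0011] [0.01, 0.0, -0.51] now [250.6 572.2 255.5] clock 0.15
```

```bash
python3 -m pendant '[[0.0302,0.0346,-0.0011,0,0,-0.51,0.085],[0.0302,0.0346,-0.0011,0,0,-0.51,0.085],[0.0302,0.0346,-0.0011,0,0,-0.51,0.085],[0.0302,0.0346,-0.0011,0,0,-0.51,0.085],[0.0302,0.0346,-0.0011,0,0,-0.51,0.085],[0.0302,0.0346,-0.0011,0,0,-0.51,0.085],[0.0302,0.0346,-0.0011,0,0,-0.51,0.085],[0.0302,0.0346,-0.0011,0,0,-0.51,0.085],[0.0302,0.0346,-0.0011,0,0,-0.51,0.085],[0.0302,0.0346,-0.0011,0,0,-0.51,0.085],[0.0302,0.0346,-0.0011,0,0,-0.51,0.085],[0.0302,0.0346,-0.0011,0,0,-0.51,0.085]]'
python3 - <<'E'
from h import *
from bench import arm
g=arm.get_image("wrist");pickle.dump(g,open("w1.pkl","wb"));cv2.imwrite("pics/w1.png",g["image"][:,:,::-1])
rows([557,-194,275],tool(A(-14.4),[0,0,-1]))
E
```

```text
clock: 1.35
position: [441.7, 53.9, 269.7]
ee_rot: [0.988, -0.152, 0.0, -0.0]
contact_force: [1.4, 0.3, 0.4]
gripper_width: 85.1
grasp_force: 0.0
6 rows of [0.0297, 0.0336, -0.0008] [0.02, -0.01, -0.57] now [443.2  49.4 269.7] clock 1.4
```

View pics/w1.png

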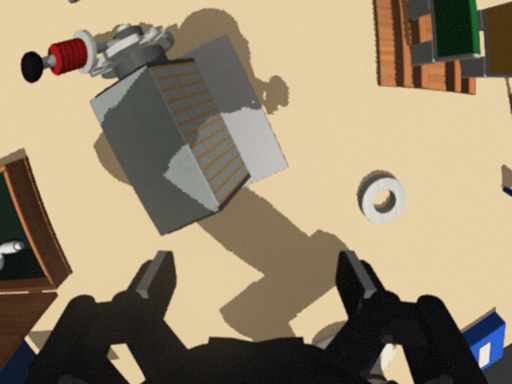

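```bash
cat >> h.py <<'E'
def wray(g,uv):
    u=(np.atleast_2d(uv)-[g["cx"],g["cy"]])/g["fx"]; th=np.linalg.norm(u,axis=1)
    d=np.c_[u/th[:,None]*np.sin(th)[:,None],np.cos(th)]
    return R.from_quat(g["rotation"]).apply(d)
def wonz(g,uv,z):
    d=wray(g,uv);o=np.array(g["xyz"]);return o+d*((z-o[2])/d[:,2])[:,None]
bl=lambda p,yaw=7.:np.c_[p[:,:2]@A(yaw)[:2],p[:,:2]@A(yaw+90)[:2]]
E
python3 - <<'E'
from h import *
np.set_printoptions(precision=1,suppress=True)
g=pickle.load(open("w1.pkl","rb"))
def yaw(p): return np.degrees(np.arctan2(*(p[0]-p[1])[1::-1]))
for n,uv,z in (("front top",((153,66),(217,208)),100),("back top",((93,103),(162,234)),100),("ledge",((228,37),(287,165)),12),("foot",((192,58),(249,178)),12)):
    p=wonz(g,uv,z);print(n,p[:,:2].tolist(),bl(p).tolist(),yaw(p))
for n,uv,z in (("collar",(70,57),131.5),("knob",(32,67),164.5)):
    p=wonz(g,uv,z);print(n,p,bl(p))
E
python3 -m pendant '[[0.0297,0.0336,-0.001,0,0,-0.57,0.085],[0.0297,0.0336,-0.001,0,0,-0.57,0.085],[0.0297,0.0336,-0.001,0,0,-0.57,0.085],[0.0297,0.0336,-0.001,0,0,-0.57,0.085],[0.0297,0.0336,-0.001,0,0,-0.57,0.085],[0.0297,0.0336,-0.001,0,0,-0.57,0.085],[0,0,0,0,0,0,0.06],[0,0,0,0,0,0,0.06]]'
python3 - <<'E'
from h import *
from bench import arm
g=arm.get_image("wrist");pickle.dump(g,open("w2.pkl","wb"));cv2.imwrite("pics/w2.png",g["image"][:,:,::-1])
E
```

```text
front top [[586.0248267817467, 113.03934252510393], [427.4682014157198, 99.92879907053816]] [[595.4327170409789, 40.77830354835047], [436.4601753942016, 47.08867592248851]] 4.7268528198005955
back top [[577.5962380405253, 189.59065756456056], [416.71207537740435, 170.15533760280985]] [[596.3962122227715, 117.78620326957027], [434.3426860288468, 118.10259850365831]] 6.88813518000588
ledge [[606.9065415037024, 36.88962218635994], [427.6828256694784, 15.060814522291857]] [[606.8784662097597, -37.34864918477114], [426.3303943183056, -37.17287165531292]] 6.944218139337372
foot [[596.4279732849177, 87.63216483564318], [425.75841051570717, 67.3586555214938]] [[602.6619640048698, 14.29268247491994], [430.79382700734925, 14.969676378823744]] 6.7743113207976196
collar [[625.6 181.8 131.5]] [[643.1 104.2]]
knob [[625.2 205.5 164.5]] [[645.6 127.7]]
clock: 2.2
position: [556.5, -188.1, 274.3]
ee_rot: [0.992, -0.124, -0.001, -0.0]
contact_force: [-0.4, 0.4, -0.3]
gripper_width: 60.2
grasp_force: 0.0
```

View pics/w2.png

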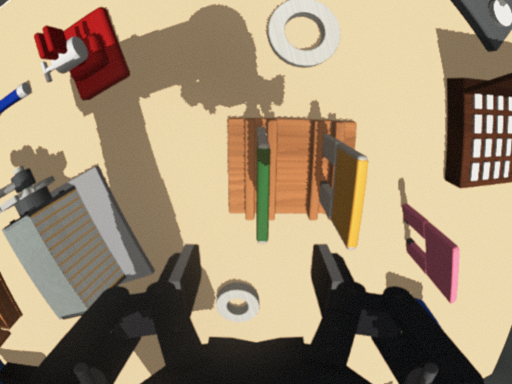

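```bash
python3 - <<'E'
from h import *
np.set_printoptions(precision=1,suppress=True)
g=pickle.load(open("w2.pkl","rb"));print(g["xyz"])
hsv=cv2.cvtColor(g["image"],cv2.COLOR_RGB2HSV)
m=cv2.inRange(hsv,(55,120,30),(85,255,255));cs,_=cv2.findContours(m,0,2);k=max(cs,key=cv2.contourArea)
b=cv2.boxPoints(cv2.minAreaRect(k));print(b,wonz(g,b,157)[:,:2])
for r in range(140,245,8):
    c=np.where(m[r])[0]
    if len(c): print(r,c[0],c[-1],hsv[r,c,2].tolist(),wonz(g,[(c[0]-.5,r),(c[-1]+.5,r)],157)[:,:2].tolist())
E
```

```text
[ 637.3 -208.8  391.4]
[[255.9 208.9]
 [258.9 162. ]
 [265.4 162.4]
 [262.4 209.3]] [[ 548.4 -186.8]
 [ 587.  -199.1]
 [ 585.3 -204.1]
 [ 546.6 -192.1]]
164 259 263 [115, 122, 116, 108] [[585.4224758926653, -198.40754042606008], [584.4338789904037, -202.31898633019205]]
172 259 268 [120, 125, 132, 134, 107] [[578.9539778566171, -196.7834341780368], [576.9621067450103, -204.66726921275557]]
180 260 267 [125, 124, 131, 128, 128] [[572.1946985788094, -195.93187014623302], [570.5854254816722, -202.2873328805712]]
188 259 267 [121, 128, 128, 124] [[565.7374343664542, -193.46859228156436], [563.9079106374951, -200.67688371813145]]
196 259 260 [123, 129] [[558.9656055550697, -191.7719460939162], [558.5548437855318, -193.3870186514969]]
204 260 267 [127, 130, 131, 130, 115] [[551.8601596997014, -190.86004391054726], [550.196687848792, -197.38499014289988]]
212 263 265 [129, 129] [[544.1896522103123, -191.57769301691968], [543.5579574539581, -194.0489992235738]]
228 260 260 [127] [[530.2591631366889, -185.48747920643132], [530.0439454110852, -186.32893780920818]]
236 265 265 [126] [[521.6115374865803, -187.86997557972438], [521.3917827308189, -188.72181708640423]]
```

```bash
python3 - <<'E'
from h import *
np.set_printoptions(precision=1,suppress=True)
g=pickle.load(open("w2.pkl","rb"))
I=g["image"].astype(int);r,gg,b=I[...,0],I[...,1],I[...,2]
m=((gg>1.5*r)&(gg>1.3*b)&(gg>40)).astype(np.uint8);cs,_=cv2.findContours(m,0,2);k=max(cs,key=cv2.contourArea)
print(cv2.boundingRect(k))
for r in range(140,246,6):
    c=np.where(m[r,200:300])[0]+200
    if len(c): print(r,c[0],c[-1],gg[r,c].tolist(),wonz(g,[((c[0]+c[-1])/2,r)],157)[:,:2].tolist(),round(float(np.linalg.norm(np.diff(wonz(g,[(c[0]-.5,r),(c[-1]+.5,r)],157),axis=0))),1))
E
```

```text
(258, 162, 11, 78)
164 258 263 [99, 115, 122, 121, 116, 108] [[585.0265432308664, -199.9716827627799]] 4.8
170 258 268 [100, 115, 124, 123, 131, 129, 133, 130, 137, 130, 113] [[579.683361195876, -200.73032015776877]] 8.9
176 258 268 [102, 119, 126, 121, 128, 132, 132, 133, 132, 129, 112] [[574.785192071859, -199.5225721668684]] 9.0
182 258 268 [105, 121, 125, 127, 129, 130, 135, 132, 133, 126, 107] [[569.833256236122, -198.30326284973754]] 9.0
188 258 267 [102, 121, 128, 128, 128, 134, 129, 136, 131, 124] [[564.9241998777082, -196.67078153709434]] 8.3
194 258 267 [108, 121, 130, 126, 131, 134, 130, 133, 131, 122] [[559.8503765137514, -195.4220794318107]] 8.3
200 258 267 [112, 121, 133, 130, 131, 136, 132, 134, 128, 118] [[554.7071951783832, -194.15792075349847]] 8.4
206 258 267 [110, 124, 125, 133, 128, 132, 129, 134, 130, 116] [[549.4889520797129, -192.8769371802017]] 8.4
212 258 267 [112, 128, 134, 132, 134, 129, 128, 129, 130, 113] [[544.1896522103123, -191.57769301691968]] 8.5
218 258 267 [118, 128, 130, 132, 130, 131, 128, 131, 130, 115] [[538.8029793414651, -190.258678085297]] 8.6
224 258 266 [121, 131, 128, 129, 128, 133, 128, 128, 125] [[533.4294424302512, -188.49987459958106]] 7.8
230 258 266 [122, 130, 128, 130, 130, 131, 130, 130, 129] [[527.8487129812837, -187.13286240191565]] 7.8
236 258 266 [116, 132, 133, 134, 131, 132, 137, 126, 121] [[522.1594431659224, -185.74083562778907]] 7.9
```

```bash
python3 - <<'E'
from h import *
np.set_printoptions(precision=1,suppress=True)
g=pickle.load(open("w2.pkl","rb"))
for r in list(range(122,172,3))+list(range(234,246,2)): print(r,g["image"][r,256:272:3].tolist(),wonz(g,[(263,r)],157)[0,:2])
i=g["image"][110:250,220:380,::-1];cv2.imwrite("pics/w2c.png",cv2.resize(i,None,fx=4,fy=4,interpolation=cv2.INTER_CUBIC))
E
```

```text
122 [[113, 72, 47], [113, 71, 47], [141, 93, 60], [159, 103, 63], [147, 97, 58], [188, 124, 75]] [ 617.5 -210.1]
125 [[105, 67, 43], [106, 69, 48], [156, 99, 65], [142, 91, 61], [159, 103, 61], [188, 125, 77]] [ 615.2 -209.5]
128 [[104, 76, 53], [101, 92, 84], [96, 91, 81], [131, 88, 62], [164, 105, 64], [186, 120, 73]] [ 612.8 -209. ]
131 [[103, 71, 50], [96, 90, 80], [94, 86, 78], [95, 81, 71], [166, 107, 66], [189, 121, 72]] [ 610.5 -208.4]
134 [[100, 71, 50], [103, 93, 86], [98, 91, 80], [119, 111, 103], [164, 108, 66], [192, 127, 81]] [ 608.2 -207.8]
137 [[98, 67, 47], [96, 87, 80], [90, 84, 76], [92, 84, 76], [166, 103, 65], [194, 124, 76]] [ 605.9 -207.2]
140 [[105, 73, 47], [98, 91, 79], [97, 88, 79], [95, 87, 81], [154, 105, 70], [195, 126, 80]] [ 603.5 -206.6]
143 [[98, 68, 49], [94, 87, 80], [104, 94, 85], [106, 96, 88], [124, 94, 79], [199, 128, 80]] [ 601.2 -206.1]
146 [[95, 70, 45], [115, 106, 98], [122, 115, 106], [120, 116, 105], [112, 105, 95], [199, 127, 78]] [ 598.8 -205.5]
149 [[93, 65, 43], [55, 65, 37], [62, 72, 51], [69, 76, 54], [54, 64, 36], [194, 126, 79]] [
[... 788 characters left out ...]
, 104], [83, 137, 78], [78, 130, 70], [75, 126, 70], [161, 151, 110], [236, 216, 173]] [ 523.9 -187.1]
236 [[151, 139, 102], [81, 132, 73], [78, 131, 72], [75, 126, 66], [163, 151, 112], [235, 217, 172]] [ 521.9 -186.6]
238 [[152, 142, 104], [76, 127, 69], [77, 131, 74], [76, 129, 69], [190, 172, 131], [236, 216, 173]] [ 520.  -186.1]
240 [[207, 186, 141], [93, 128, 86], [106, 141, 95], [92, 134, 87], [216, 192, 149], [235, 217, 172]] [ 518.1 -185.7]
242 [[234, 211, 170], [201, 192, 179], [205, 200, 186], [198, 194, 175], [236, 217, 175], [235, 216, 173]] [ 516.1 -185.2]
244 [[237, 217, 176], [230, 208, 168], [230, 210, 170], [235, 215, 175], [236, 219, 176], [235, 217, 173]] [ 514.2 -184.7]
```

View pics/w2c.png

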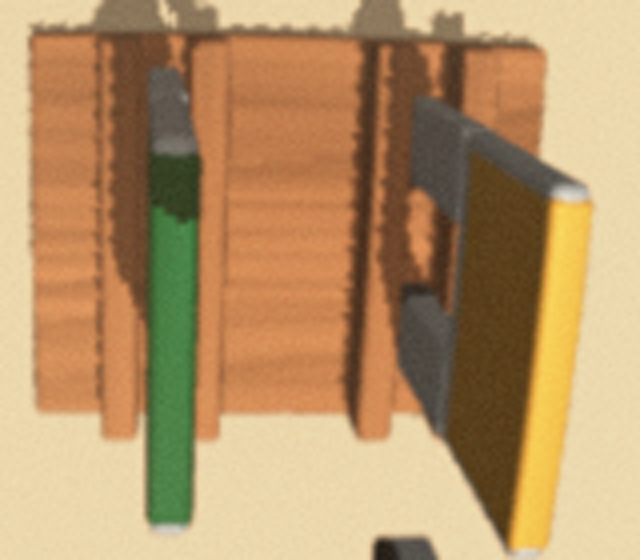

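```bash
python3 - <<'E'
from h import *
rows([557.3,-194.7,149],tool(A(-14.5),[0,0,-1]),4)
E
```

```text
4 rows of [0.0007, 0.0017, 0.0315] [-0.0, 0.02, 0.09] now [ 556.4 -187.3  274.8] clock 2.25
```

```bash
python3 -m pendant '[[0.0007,0.0017,0.0315,0,0,0.09,0.06],[0.0007,0.0017,0.0315,0,0,0.09,0.06],[0.0007,0.0017,0.0315,0,0,0.09,0.06],[0.0007,0.0017,0.0315,0,0,0.09,0.06],[0,0,0,0,0,0,0.06],[0,0,0,0,0,0,0.06]]'
python3 -c "
from h import *
rows([557.3,-194.7,149],tool(A(-14.5),[0,0,-1]),1)"
```

```text
clock: 2.85
position: [558.1, -193.8, 150.4]
ee_rot: [0.992, -0.125, 0.0, 0.0]
contact_force: [0.7, 0.6, 0.5]
gripper_width: 59.9
grasp_force: 0.0
1 rows of [-0.0005, 0.0011, 0.0014] [0.03, -0.02, 0.15] now [ 558.1 -193.8  150.4] clock 2.85
```

Close, then lift straight up.

```bash
python3 -m pendant '[[-0.0005,0.001,0.001,0,0,0.1,0.03],[0,0,0,0,0,0,0.0],[0,0,0,0,0,0,0.0],[0,0,0,0,0,0,0.0],[0,0,0,0,0,0,0.0],[0,0,0,0,0,0,0.0],[0,0,0,0,0,0,0.0],[0,0,0,0,0,0,0.0]]'
python3 -c "
from bench import arm
s=arm.read_state();print(s['contact_force'],s['wrist_torque'],s['joint_efforts'])"
```

```text
clock: 3.65
position: [557.8, -195.5, 149.9]
ee_rot: [0.992, -0.127, 0.001, 0.0]
contact_force: [-0.3, 2.0, 5.6]
gripper_width: 9.4
grasp_force: 60.0
[-0.34838877  1.96374859  5.62890467] [ 0.56477482  0.20685429 -0.0430673 ] [-6.46114089e-01 -3.50163531e+01  1.46822351e+01  3.37941460e+00
  2.42240354e-01  2.31825386e-02]
```

```bash
cat >> h.py <<'E'
yb=6.95; ux=A(yb); uy=A(yb+90); zz=np.array([0,0,1.])
c20,s20=np.cos(np.radians(20)),np.sin(np.radians(20))
fz=s20*uy+c20*zz; fy=c20*uy-s20*zz; FO=np.array([511.3,76.4,12.]); RP=tool(ux,-fz); L=137.9
def place(x,y,z): return FO+x*ux+y*fy+z*fz+L*fz
E
python3 -m pendant '[[0,0,-0.01,0,0,0,0],[0,0,-0.035,0,0,0,0],[0,0,-0.04,0,0,0,0],[0,0,-0.04,0,0,0,0],[0,0,0,0,0,0,0]]'
python3 -c "
from h import *
rows(place(-20,-45,40),RP,8)"
```

```text
clock: 4.15
position: [559.3, -196.2, 278.8]
ee_rot: [0.992, -0.127, 0.005, 0.001]
contact_force: [2.0, 0.0, -6.6]
gripper_width: 9.1
grasp_force: 59.5
8 rows of [-0.0123, -0.0367, 0.0048] [-2.46, 0.39, -2.67] now [ 559.3 -196.2  278.8] clock 4.15
```

```bash
python3 -m pendant '[[-0.0123,-0.0367,0.0048,-2.46,0.39,-2.67,0],[-0.0123,-0.0367,0.0048,-2.46,0.39,-2.67,0],[-0.0123,-0.0367,0.0048,-2.46,0.39,-2.67,0],[-0.0123,-0.0367,0.0048,-2.46,0.39,-2.67,0],[-0.0123,-0.0367,0.0048,-2.46,0.39,-2.67,0],[-0.0123,-0.0367,0.0048,-2.46,0.39,-2.67,0],[-0.0123,-0.0367,0.0048,-2.46,0.39,-2.67,0],[-0.0123,-0.0367,0.0048,-2.46,0.39,-2.67,0],[0,0,0,0,0,0,0],[0,0,0,0,0,0,0]]'
python3 - <<'E'
from h import *
from bench import arm
rows(place(-20,-45,40),RP,1)
d={}
for n in ("wrist","top","scene"): d[n]=arm.get_image(n)
pickle.dump(d,open("d3.pkl","wb"))
up=lambda i:cv2.resize(i[:,:,::-1],None,fx=3,fy=3,interpolation=cv2.INTER_CUBIC)
a=up(d["scene"]["image"][110:240,240:370]);b=up(d["top"]["image"][125:255,130:260]);
cv2.imwrite("pics/p3.png",np.hstack([a,b])); print(a.shape,b.shape)
print(proj(d["top"],[FO-40*ux,FO+40*ux]),arm.read_state()["contact_force"])
E
```

```text
clock: 5.15
position: [484.4, 93.8, 188.3]
ee_rot: [0.983, 0.061, 0.003, 0.173]
contact_force: [0.5, -0.5, -7.6]
gripper_width: 9.1
grasp_force: 61.3
1 rows of [0.0045, 0.004, -0.0053] [-0.15, 0.84, 0.34] now [484.4  93.8 188.3] clock 5.15
(390, 390, 3) (390, 390, 3)
[[203.65458746 206.19471531]
 [201.50164458 179.70691482]] [ 0.4511777  -1.22774766 -8.08526297]
```

View pics/p3.png

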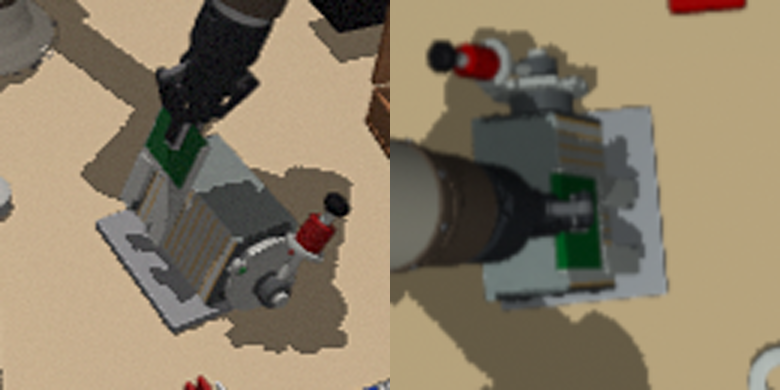

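```bash
python3 -c "
from h import *
rows(place(-20,-14,8),RP,4)"
```

```text
4 rows of [0.0008, -0.0072, 0.0071] [-0.06, 0.17, 0.02] now [486.1  92.8 190.3] clock 5.3
```

```bash
python3 -m pendant '[[0.0008,-0.0072,0.0071,-0.06,0.17,0.02,0],[0.0008,-0.0072,0.0071,-0.06,0.17,0.02,0],[0.0008,-0.0072,0.0071,-0.06,0.17,0.02,0],[0.0008,-0.0072,0.0071,-0.06,0.17,0.02,0],[0,0,0,0,0,0,0],[0,0,0,0,0,0,0],[0,0,0,0,0,0,0]]'
python3 -c "
from h import *
rows(place(-20,-8,3),RP,3)"
```

```text
clock: 6.0
position: [487.4, 111.3, 154.8]
ee_rot: [0.983, 0.061, 0.012, 0.174]
contact_force: [-0.4, -0.2, -8.4]
gripper_width: 9.2
grasp_force: 61.3
3 rows of [-0.0002, -0.0019, 0.002] [0.01, -0.04, 0.03] now [487.4 111.3 154.8] clock 6.0
```

```bash
python3 -m pendant '[[0,-0.002,0.0013,0,0,0,0],[0,-0.002,0.0013,0,0,0,0],[0,-0.002,0.0013,0,0,0,0],[0,0,0,0,0,0,0],[0,0,0,0,0,0,0]]'
python3 -m pendant '[[0,-0.001,0,0,0,0,0],[0,-0.001,0,0,0,0,0],[0,0,0,0,0,0,0]]'
python3 -c "
from h import *
rows(place(-20,-5,0),RP,1)"
```

```text
clock: 6.5
position: [486.6, 115.4, 148.8]
ee_rot: [0.983, 0.061, 0.011, 0.174]
contact_force: [-0.1, 0.8, -7.2]
gripper_width: 9.2
grasp_force: 61.5
clock: 6.8
position: [486.5, 117.3, 148.2]
ee_rot: [0.983, 0.061, 0.011, 0.174]
contact_force: [-0.1, -0.5, -8.4]
gripper_width: 9.2
grasp_force: 61.4
1 rows of [-0.0003, -0.0006, 0.005] [0.05, -0.1, 0.09] now [486.5 117.3 148.2] clock 6.8
```

```bash
for i in 1 2 3; do python3 -m pendant '[[0,-0.001,0,0,0,0,0],[0,0,0,0,0,0,0]]' | grep -E "pos|cont"; done
python3 - <<'E'
from h import *
from bench import arm
d={n:arm.get_image(n) for n in ("wrist","scene","top")}
pickle.dump(d,open("d4.pkl","wb"))
up=lambda i,f:cv2.resize(i[:,:,::-1],None,fx=f,fy=f,interpolation=cv2.INTER_CUBIC)
cv2.imwrite("pics/p4.png",np.hstack([up(d["scene"]["image"][140:240,260:360],4),up(d["top"]["image"][150:250,150:250],4)]))
E
```

```text
position: [486.4, 117.8, 148.0]
contact_force: [1.7, -2.6, -6.5]
position: [486.3, 118.0, 147.9]
contact_force: [2.9, -6.1, -5.5]
position: [486.2, 118.2, 147.9]
contact_force: [4.3, -8.3, -4.7]
```

View pics/p4.png

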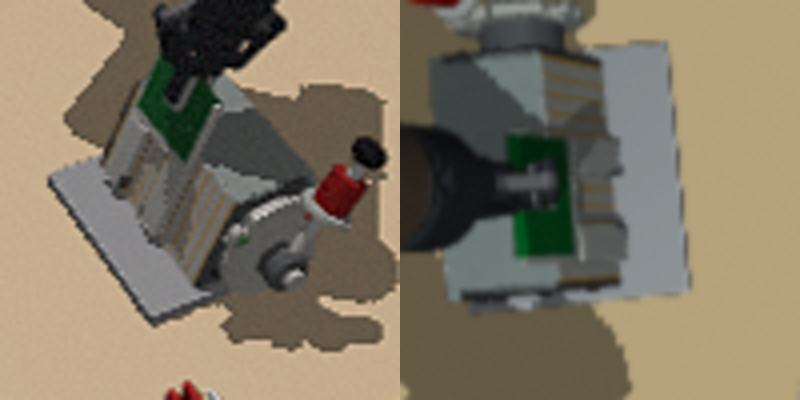

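```bash
python3 -m pendant '[[0,0.001,0.001,0,0,0,0],[0,0,0.001,0,0,0,0],[0,0,0.001,0,0,0,0],[0,0,0,0,0,0,0]]' | grep -E "pos|cont"; for i in 1 2; do python3 -m pendant '[[0,0,0.001,0,0,0,0],[0,0,0,0,0,0,0]]' | grep -E "pos|cont"; done
```

```text
position: [486.0, 116.9, 145.1]
contact_force: [1.7, -5.0, -3.1]
position: [486.0, 116.6, 144.2]
contact_force: [1.6, -6.6, -3.3]
position: [486.1, 116.3, 143.3]
contact_force: [0.8, -5.9, -3.1]
```

```bash
for i in 1 2 3; do python3 -m pendant '[[0,0,0.001,0,0,0,0],[0,0,0,0,0,0,0]]' | grep -E "pos|cont"; done
```

```text
position: [486.2, 116.2, 143.0]
contact_force: [-2.8, -4.7, 4.5]
position: [486.3, 116.2, 143.0]
contact_force: [-5.8, -3.6, 9.4]
position: [486.5, 116.1, 142.9]
contact_force: [-7.8, -1.6, 14.8]
```

```bash
python3 -m pendant '[[0,0,-0.0015,0,0,0,0],[0,0,0,0,0,0,0.012],[0,0,0,0,0,0,0.016],[0,0,0,0,0,0,0.022],[0,0,0,0,0,0,0.03],[0,0,0,0,0,0,0.03],[0,0,0,0,0,0,0.03]]'
python3 - <<'E'
from h import *
from bench import arm
d={n:arm.get_image(n) for n in ("wrist","scene","top")}
pickle.dump(d,open("d5.pkl","wb"))
up=lambda i,f:cv2.resize(i[:,:,::-1],None,fx=f,fy=f,interpolation=cv2.INTER_CUBIC)
cv2.imwrite("pics/p5.png",np.hstack([up(d["scene"]["image"][140:240,260:360],4),up(d["wrist"]["image"][:,100:500],1)[:,:400]]) if 0 else np.hstack([up(d["scene"]["image"][140:236,260:332],4),d["wrist"]["image"][:,:,::-1]]))
E
```

```text
clock: 9.65
position: [486.6, 117.1, 141.2]
ee_rot: [0.983, 0.061, 0.011, 0.174]
contact_force: [0.4, 0.4, 0.0]
gripper_width: 29.9
grasp_force: 0.0
```

View pics/p5.png

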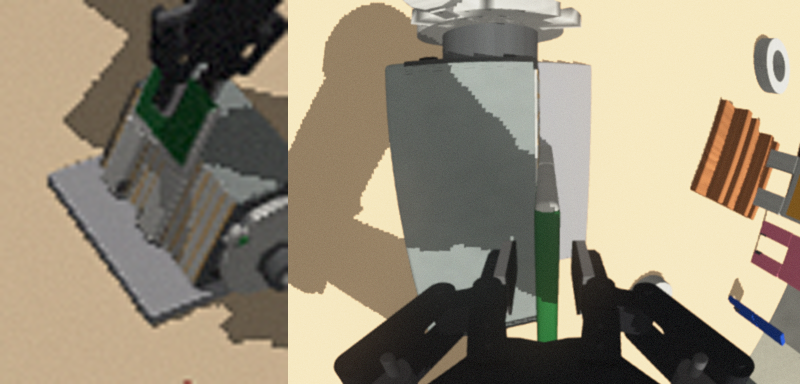

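```bash
cat >> h.py <<'E'
PV=np.array([633.9,142.3,62.])
def lev(a): # unit vector along the lever, and perpendicular towards +y, at lever angle a
    t=.56-a; return np.sin(t)*uy+np.cos(t)*zz, np.cos(t)*uy-np.sin(t)*zz
def grab(a,r,s=-1): # TCP pose gripping at r mm from the pivot
    l,q=lev(a); return PV+l*(r+6), tool(s*q,-l)
E
python3 -m pendant '[[0,0,-0.02,0,0,0,0.03],[0,0,-0.04,0,0,0,0.03],[0,0,-0.04,0,0,0,0.05],[0,0,0,0,0,0,0.085]]'
python3 - <<'E'
from h import *
from bench import arm
st=arm.read_state();print(st["joints"].round(3),"x axis",R.from_quat(st["ee_rot"]).as_matrix()[:,0].round(2))
for s in (-1,1): rows(*grab(0,180,s))
g=arm.get_image("wrist");pickle.dump(g,open("w6.pkl","wb"));cv2.imwrite("pics/w6.png",g["image"][:,:,::-1])
E
```

```text
clock: 10.2
position: [484.8, 154.0, 240.4]
ee_rot: [0.983, 0.061, 0.016, 0.171]
contact_force: [-0.5, -0.1, 0.4]
gripper_width: 58.2
grasp_force: 0.0
[ 0.772  0.249 -0.384  0.306 -1.158  0.768] x axis [0.99 0.13 0.01]
12 rows of [0.0058, -0.0139, -0.0001] [-0.86, 0.76, 7.46] now [484.8 154.  240.4] clock 10.2
12 rows of [0.0145, 0.0039, -0.0015] [-0.76, -0.86, -7.47] now [484.8 154.  240.4] clock 10.2
```

View pics/w6.png

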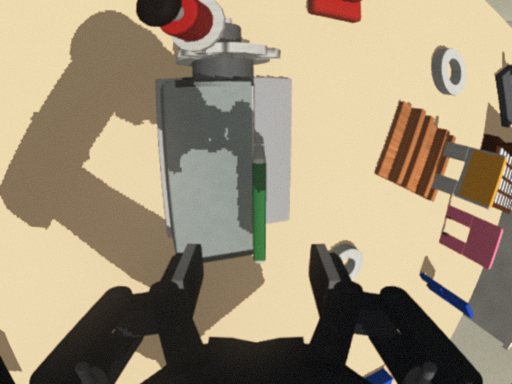

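```bash
python3 - <<'E'
from h import *
g=pickle.load(open("w6.pkl","rb"))
p=wonz(g,[(160,9)],164.5)[0]; print(p-lev(0)[0]*121, wonz(g,[(204,27)],62+63*np.cos(.56))[0]-lev(0)[0]*63)
for f in ("d0","d4"):
    d=pickle.load(open(f+".pkl","rb"))
    for n in ("scene","top"):
        if (f,n)==("d4","top"): continue
        q=proj(d[n],[PV,PV+lev(0)[0]*82,PV+lev(0)[0]*121]); print(f,n,q.round(1).tolist())
        I=d[n]["image"].astype(int); m=((I[...,0]>70)&(I[...,0]>2.5*I[...,1])).astype(np.uint8)
        u,v=q[1].astype(int); k=m[v-14:v+15,u-14:u+15]; M=cv2.moments(k,True); print("red",u-14+M["m10"]/M["m00"],v-14+M["m01"]/M["m00"])
        b=(I.sum(2)<110).astype(np.uint8); u,v=q[2].astype(int); k=b[v-9:v+10,u-9:u+10]; M=cv2.moments(k,True); print("knob",u-9+M["m10"]/M["m00"],v-9+M["m01"]/M["m00"])
E
python3 -m pendant '[[0.0058,-0.0139,0,-0.86,0.76,7.46,0.085],[0.0058,-0.0139,0,-0.86,0.76,7.46,0.085],[0.0058,-0.0139,0,-0.86,0.76,7.46,0.085],[0.0058,-0.0139,0,-0.86,0.76,7.46,0.085],[0.0058,-0.0139,0,-0.86,0.76,7.46,0.085],[0.0058,-0.0139,0,-0.86,0.76,7.46,0.085],[0.0058,-0.0139,0,-0.86,0.76,7.46,0.085],[0.0058,-0.0139,0,-0.86,0.76,7.46,0.085],[0.0058,-0.0139,0,-0.86,0.76,7.46,0.085],[0.0058,-0.0139,0,-0.86,0.76,7.46,0.085],[0.0058,-0.0139,0,-0.86,0.76,7.46,0.085],[0.0058,-0.0139,0,-0.86,0.76,7.46,0.085]]'
python3 - <<'E'
from h import *
from bench import arm
rows(*grab(0,180)); print(arm.read_state()["joints"].round(2))
g=arm.get_image("wrist");pickle.dump(g,open("w7.pkl","wb"));cv2.imwrite("pics/w7.png",g["image"][:,:,::-1])
E
```

```text
[630.66429492 141.47735574  61.98213157] [632.08171968 135.88591254  62.        ]
d0 scene [[329.6, 206.3], [344.0, 187.5], [351.1, 178.2]]
red 343.61333333333334 187.21333333333334
knob 350.7843137254902 179.64705882352942
d0 top [[179.4, 148.7], [158.6, 145.3], [147.6, 143.5]]
red 158.78504672897196 145.5607476635514
knob 147.5 143.52702702702703
d4 scene [[329.6, 206.3], [344.0, 187.5], [351.1, 178.2]]
red 343.73809523809524 187.3095238095238
knob 351.1666666666667 178.97916666666666
clock: 11.45
position: [618.8, 235.9, 209.4]
ee_rot: [0.717, -0.638, 0.205, 0.191]
contact_force: [-0.3, 0.7, 0.2]
gripper_width: 84.9
grasp_force: 0.0
1 rows of [0.002, -0.0035, -0.0108] [0.83, -0.48, 0.02] now [618.8 235.9 209.4] clock 11.45
[ 0.77  0.6  -0.02  0.45 -1.35 -0.84]
```

View pics/w7.png

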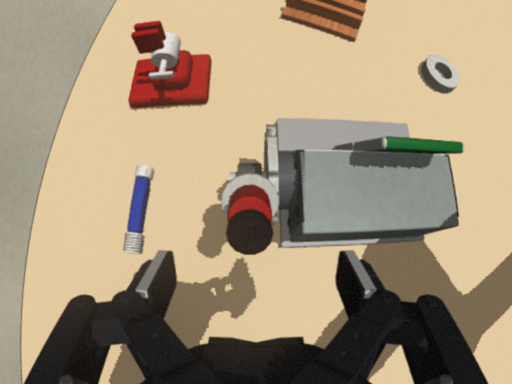

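```bash
python3 - <<'E'
from h import *
rows(*grab(0,110),3)
E
```

```text
3 rows of [0.0005, -0.0007, 0.0196] [0.27, -0.16, -0.09] now [620.9 235.8 209.2] clock 11.5
```

```bash
python3 -m pendant '[[0.0005,-0.0007,0.0196,0.27,-0.16,-0.09,0.085],[0.0005,-0.0007,0.0196,0.27,-0.16,-0.09,0.085],[0.0005,-0.0007,0.0196,0.27,-0.16,-0.09,0.085],[0,0,0,0,0,0,0.085],[0,0,0,0,0,0,0.085]]'
python3 - <<'E'
from h import *
rows(*grab(0,86),3)
E
```

```text
clock: 12.0
position: [624.3, 203.8, 162.0]
ee_rot: [0.723, -0.633, 0.206, 0.183]
contact_force: [0.2, 1.1, 0.6]
gripper_width: 85.0
grasp_force: 0.0
3 rows of [-0.0001, -0.0007, 0.0086] [-0.03, 0.03, 0.19] now [624.3 203.8 162. ] clock 12.0
```

```bash
python3 -m pendant '[[0,-0.0007,0.0086,0,0,0.19,0.085],[0,-0.0007,0.0086,0,0,0.19,0.085],[0,-0.0007,0.0086,0,0,0.19,0.085],[0,0,0,0,0,0,0.06],[0,0,0,0,0,0,0.045]]'
python3 - <<'E'
from h import *
rows(*grab(0,86),1)
E
```

```text
clock: 12.5
position: [628.4, 190.8, 140.5]
ee_rot: [0.72, -0.637, 0.207, 0.181]
contact_force: [0.1, 0.1, 0.8]
gripper_width: 58.0
grasp_force: 0.0
1 rows of [-0.0003, 0.0004, 0.0004] [-0.15, 0.13, -0.06] now [628.4 190.8 140.5] clock 12.5
```

```bash
python3 -m pendant '[[0,0,0,0,0,0,0.04],[0,0,0,0,0,0,0.03],[0,0,0,0,0,0,0.02],[0,0,0,0,0,0,0],[0,0,0,0,0,0,0],[0,0,0,0,0,0,0]]'
```

```text
clock: 13.1
position: [628.0, 191.3, 141.3]
ee_rot: [0.72, -0.637, 0.207, 0.181]
contact_force: [-5.6, 2.0, 3.3]
gripper_width: 30.6
grasp_force: 59.1
```

```bash
python3 -m pendant '[[0,0,-0.003,0,0,0,0],[0,0,-0.003,0,0,0,0],[0,0,-0.003,0,0,0,0],[0,0,-0.002,0,0,0,0],[0,0,0,0,0,0,0],[0,0,0,0,0,0,0]]'
python3 - <<'E'
from h import *
from bench import arm
s=arm.read_state();l,q=lev(0);v=s["position"]-PV;print("r",v@l-6,"q",v@q,"x",v@ux,"F along",s["contact_force"]@l,s["contact_force"]@q)
E
```

```text
clock: 13.7
position: [627.3, 195.4, 147.7]
ee_rot: [0.719, -0.638, 0.206, 0.182]
contact_force: [2.1, -5.1, -7.1]
gripper_width: 30.9
grasp_force: 60.0
r 95.04533408605444 q -0.17670425827547098 x -0.0787798926634068 F along -8.885056860333961 -0.7256975839072717
```

```bash
python3 -m pendant '[[0,0,-0.002,0,0,0,0],[0,0,-0.0015,0,0,0,0],[0,0,0,0,0,0,0],[0,0,0,0,0,0,0]]'
python3 - <<'E'
from h import *
from bench import arm
s=arm.read_state();l,q=lev(0);v=s["position"]-PV;print("r",v@l-6,"q",v@q,"x",v@ux,"F along",s["contact_force"]@l,s["contact_force"]@q)
rows(*grab(1.12,99),10)
E
```

```text
clock: 14.1
position: [627.1, 197.1, 150.4]
ee_rot: [0.719, -0.638, 0.206, 0.183]
contact_force: [3.9, -5.1, -8.7]
gripper_width: 30.5
grasp_force: 60.1
r 98.24323117798353 q -0.16284418593548847 x -0.09876273535093034 F along -10.320574405543535 -0.07923757830294006
10 rows of [0.0117, -0.0, 0.0006] [-0.0, -6.4, -0.01] now [627.1 197.1 150.4] clock 14.1
```

```bash
python3 -m pendant '[[0.006,0,0.0003,0,-3.2,0,0],[0.006,0,0.0003,0,-3.2,0,0],[0.006,0,0.0003,0,-3.2,0,0],[0.006,0,0.0003,0,-3.2,0,0],[0,0,0,0,0,0,0]]'
cat > lv.py <<'E'
from h import *
from bench import arm
s=arm.read_state();v=s["position"]-PV;t=np.arctan2(v@uy,v[2]);a=.56-t
m=R.from_quat(s["ee_rot"]).as_matrix()[:,2];l,q=lev(a);F=s["contact_force"]
print("angle",a,"tool lean",.56-np.arctan2(-m@uy,-m[2]),"r",v@l-6,"x",v@ux,"F l,q,x",F@l,F@q,F@ux,"width",s["gripper_width"],s["joints"].round(2))
E
python3 lv.py; python3 -c "
from h import *
rows(*grab(1.14,98.5),10)"
```

```text
clock: 14.6
position: [629.9, 175.2, 161.0]
ee_rot: [0.737, -0.655, 0.124, 0.109]
contact_force: [1.2, -3.4, -9.2]
gripper_width: 30.6
grasp_force: 60.3
angle 0.23742416124898302 tool lean 0.2284959865304309 r 98.42619575429525 x -0.015428776505266405 F l,q,x -9.80507924256191 -0.3851455473087182 0.7931254853881955 width 30.571560397619 [ 0.63  0.55 -0.13  0.33 -1.08 -0.69]
10 rows of [0.0094, -0.0, 0.0005] [-0.01, -5.22, -0.01] now [629.9 175.2 161. ] clock 14.6
```

Swinging freely with the collar up.

```bash
python3 -m pendant '[[0.0094,0,0.0005,0,-5.22,0,0],[0.0094,0,0.0005,0,-5.22,0,0],[0.0094,0,0.0005,0,-5.22,0,0],[0.0094,0,0.0005,0,-5.22,0,0],[0.0094,0,0.0005,0,-5.22,0,0],[0.0094,0,0.0005,0,-5.22,0,0],[0.0094,0,0.0005,0,-5.22,0,0],[0.0094,0,0.0005,0,-5.22,0,0],[0,0,0,0,0,0,0]]'
python3 lv.py; python3 -c "
from h import *
rows(*grab(1.13,98.5),3)"
```

```text
clock: 15.5
position: [639.1, 102.0, 157.0]
ee_rot: [0.733, -0.652, -0.147, -0.131]
contact_force: [2.2, 3.7, -9.9]
gripper_width: 30.3
grasp_force: 60.6
angle 0.9643008132301923 tool lean 0.9563003854158004 r 97.28734955220804 x 0.30435965004035953 F l,q,x -10.418030621863686 -0.7424295812348051 2.6820047579317343 width 30.30212502533706 [ 0.22  0.52  0.08 -0.44 -1.13  0.09]
3 rows of [0.0057, 0.0001, -0.0002] [-0.02, -3.32, -0.08] now [639.1 102.  157. ] clock 15.5
```

```bash
python3 -m pendant '[[0.0057,0,-0.0002,0,-3.3,0,0],[0.0057,0,-0.0002,0,-3.3,0,0],[0.0057,0,-0.0002,0,-3.3,0,0],[0,0,0,0,0,0,0],[0,0,0,0,0,0,0]]'
python3 lv.py
```

```text
clock: 16.0
position: [640.8, 88.2, 151.4]
ee_rot: [0.719, -0.636, -0.208, -0.185]
contact_force: [4.0, 0.5, -11.7]
gripper_width: 30.3
grasp_force: 60.6
angle 1.107845158542862 tool lean 1.1235226567107657 r 98.71369977130036 x 0.34524232918412984 F l,q,x -9.995990200812185 -6.042677230644977 3.990401205813204 width 30.264060352185037 [ 0.11  0.56  0.14 -0.61 -1.22  0.24]
```

```bash
python3 -m pendant '[[0,0,0.003,0,0,0,0],[0,0,0.003,0,0,0,0],[0,0,0.003,0,0,0,0],[0,0,0.002,0,0,0,0],[0,0,0,0,0,0,0],[0,0,0,0,0,0,0]]'
python3 lv.py
```

```text
clock: 16.6
position: [640.3, 92.6, 144.3]
ee_rot: [0.72, -0.636, -0.207, -0.185]
contact_force: [3.5, -6.1, -9.1]
gripper_width: 30.5
grasp_force: 61.4
angle 1.10706292537766 tool lean 1.1229639925413153 r 90.33255589439358 x 0.3346590784871007 F l,q,x -4.41211055712221 -10.22535507704172 2.759831573760087 width 30.466950550222847 [ 0.12  0.57  0.13 -0.61 -1.2   0.25]
```

```bash
python3 -m pendant '[[0,0,0.002,0,0,0,0],[0,0,0.001,0,0,0,0],[0,0,0,0,0,0,0],[0,0,0,0,0,0,0.04],[0,0,0,0,0,0,0.06],[0,0,0,0,0,0,0.085],[0,0,0,0,0,0,0.085],[0,0,0,0,0,0,0.085],[0,0,0,0,0,0,0.085]]'
python3 lv.py; python3 -c "
from h import *
rows(*grab(1.12,190),5)"
```

```text
clock: 17.5
position: [639.9, 96.0, 141.5]
ee_rot: [0.719, -0.636, -0.209, -0.187]
contact_force: [-0.1, -0.0, -1.0]
gripper_width: 85.3
grasp_force: 0.0
angle 1.091077597773272 tool lean 1.1277602966557576 r 86.2345347075204 x 0.3957176423028959 F l,q,x -0.8094839153545906 -0.5194415898344781 -0.0641083334110627 width 85.2760307401946 [ 0.12  0.57  0.13 -0.62 -1.2   0.25]
5 rows of [0.0004, 0.0001, -0.0208] [-0.03, 0.09, 0.03] now [639.9  96.  141.5] clock 17.5
```

Retract along the lever, then check the collar, lever and gauge numerically in the cameras (no more pictures viewed: the viewing allowance is used up).

```bash
python3 -m pendant '[[0,0,-0.02,0,0,0,0.085],[0,0,-0.03,0,0,0,0.085],[0,0,-0.03,0,0,0,0.085],[0,0,-0.03,0,0,0,0.085],[0,0,-0.04,0,0,0,0.085],[0,0,-0.04,0,0,0,0.085],[0,0,0,0,0,0,0.085],[0,0,0,0,0,0,0.085]]'
python3 - <<'E'
from h import *
from bench import arm
np.set_printoptions(precision=1,suppress=True)
d={n:arm.get_image(n) for n in ("wrist","scene","top")};pickle.dump(d,open("d8.pkl","wb"))
def red(I):
    I=I.astype(int);return ((I[...,0]>70)&(I[...,0]>2.5*I[...,1])).astype(np.uint8)
for n in ("scene","top"):
    l=lev(1.12)[0]
    for k in (82,92): print(n,k,"pred",proj(d[n],[PV+l*k])[0])
    m=red(d[n]["image"]);u,v=proj(d[n],[PV+l*82])[0].astype(int);k=m[v-14:v+15,u-14:u+15];M=cv2.moments(k,True)
    print("red",M["m00"],u-14+M["m10"]/max(M["m00"],1),v-14+M["m01"]/max(M["m00"],1))
    I=d[n]["image"].astype(int);g=((I[...,1]>1.4*I[...,0])&(I[...,1]>1.25*I[...,2])&(I[...,1]>40)).astype(np.uint8)
    c=[k for k in cv2.findContours(g,0,2)[0] if cv2.contourArea(k)>15]
    # predicted green outline: outer face of the gauge lying at x=-20
    C=[FO+(-20+a)*ux+y*fy+z*fz for a,y,z in ((-45,-10,75),(45,-10,75),(45,-10,145),(-45,-10,145),(45,0,145),(-45,0,145))]
    print("gauge pred",proj(d[n],C).tolist())
    for k in c: print("green",cv2.contourArea(k),cv2.approxPolyDP(k,1.5,True)[:,0].tolist())
E
```

```text
clock: 18.3
position: [652.0, -6.1, 302.3]
ee_rot: [0.719, -0.636, -0.208, -0.188]
contact_force: [-0.6, 0.9, -0.5]
gripper_width: 85.1
grasp_force: 0.0
scene 82 pred [320.8 196.3]
scene 92 pred [319.7 195. ]
red 43.0 322.16279069767444 195.25581395348837
gauge pred [[291.8465575214911, 167.7390296714408], [304.90398352130455, 184.0546399462033], [312.92440582286844, 167.79322140009847], [299.12576956677356, 151.68132994425915], [315.2537485244346, 167.6965736732316], [301.41040399416414, 151.6530735611505]]
green 130.5 [[299, 155], [301, 157], [298, 157], [308, 174], [314, 166], [306, 157]]
top 82 pred [190.8 142.5]
top 92 pred [192.3 141.7]
red 0.0 176.0 128.0
gauge pred [[195.40710631504106, 214.65415314481658], [192.87047986069112, 182.70308871096313], [180.11111607437675, 181.0495735782865], [182.72367102265977, 215.11098170250125], [176.78488752061645, 181.50134918587514], [179.36528348808486, 215.46038332295302]]
```

```bash
python3 -c "
from h import *
rows([420,-250,330],tool(A(-60),[0,0,-1]),9)"
```

```text
9 rows of [0.0166, 0.0327, -0.0097] [-0.73, 3.57, -2.48] now [651.3  -5.  299.8] clock 18.45
```

```bash
python3 -m pendant '[[0.0166,0.0327,-0.0097,-0.73,3.57,-2.48,0.085],[0.0166,0.0327,-0.0097,-0.73,3.57,-2.48,0.085],[0.0166,0.0327,-0.0097,-0.73,3.57,-2.48,0.085],[0.0166,0.0327,-0.0097,-0.73,3.57,-2.48,0.085],[0.0166,0.0327,-0.0097,-0.73,3.57,-2.48,0.085],[0.0166,0.0327,-0.0097,-0.73,3.57,-2.48,0.085],[0.0166,0.0327,-0.0097,-0.73,3.57,-2.48,0.085],[0.0166,0.0327,-0.0097,-0.73,3.57,-2.48,0.085],[0.0166,0.0327,-0.0097,-0.73,3.57,-2.48,0.085],[0,0,0,0,0,0,0.085],[0,0,0,0,0,0,0.085]]'
python3 - <<'E'
from h import *
from bench import arm
np.set_printoptions(precision=1,suppress=True)
d={n:arm.get_image(n) for n in ("scene","top")};pickle.dump(d,open("d9.pkl","wb"))
d0=pickle.load(open("d0.pkl","rb"))
def blobs(n,f,a=15):
    I=d[n]["image"].astype(int); return [k for k in cv2.findContours(f(I[...,0],I[...,1],I[...,2]).astype(np.uint8),0,2)[0] if cv2.contourArea(k)>a]
l=lev(1.12)[0];cen={}
for n in ("scene","top"):
    p=proj(d[n],[PV+l*82,PV+l*91,PV+l*121]);print(n,"pred collar down/up, knob",p.tolist())
    for k in blobs(n,lambda r,g,b:(r>60)&(r>2.2*g)&(b<r/2)): 
        c=np.array(cv2.minAreaRect(k)[0]); 
        if np.linalg.norm(c-p[0])<15: M=cv2.moments(k);cen[n]=c;print("red",cv2.contourArea(k),c,M["m10"]/M["m00"],M["m01"]/M["m00"])
    C=[FO+(-20+a)*ux+y*fy+z*fz for a,y,z in ((-45,-10,75),(45,-10,75),(45,-10,145),(-45,-10,145),(45,0,145),(-45,0,145))]
    print("gauge pred",proj(d[n],C).tolist())
    for k in blobs(n,lambda r,g,b:(g>1.4*r)&(g>1.25*b)&(g>40)): print("green",cv2.contourArea(k),cv2.approxPolyDP(k,1.2,True)[:,0].tolist())
if len(cen)==2:
    P,e=tri(d["top"],cen["top"],d["scene"],cen["scene"]);v=P-PV;print("collar",P,e,"r",np.linalg.norm(v-ux*(v@ux)),"angle",.56-np.arctan2(v@uy,v[2]))
E
```

```text
clock: 19.55
position: [419.6, -250.4, 330.9]
ee_rot: [0.866, -0.501, 0.001, -0.001]
contact_force: [0.0, -0.1, 0.1]
gripper_width: 85.0
grasp_force: 0.0
scene pred collar down/up, knob [[320.8171308453209, 196.2631149907336], [319.7981186743597, 195.09948076786304], [316.31450536511034, 191.12145991452374]]
red 53.5 [323.  196.5] 322.96573208722737 196.6822429906542
gauge pred [[291.8465575214911, 167.7390296714408], [304.90398352130455, 184.0546399462033], [312.92440582286844, 167.79322140009847], [299.12576956677356, 151.68132994425915], [315.2537485244346, 167.6965736732316], [301.41040399416414, 151.6530735611505]]
green 278.0 [[300, 153], [294, 168], [305, 180], [310, 169], [314, 166], [302, 153]]
top pred collar down/up, knob [[190.76857475946466, 142.51925632773086], [192.1123521815931, 141.7890906494633], [196.73568560726898, 139.27691911642145]]
red 70.0 [188.4 142.4] 188.45714285714286 142.90238095238095
gauge pred [[195.40710631504106, 214.65415314481658], [192.87047986069112, 182.70308871096313], [180.11111607437675, 181.0495735782865], [182.72367102265977, 215.11098170250125], [176.78488752061645, 181.50134918587514], [179.36528348808486, 215.46038332295302]]
green 398.5 [[178, 184], [180, 214], [194, 213], [192, 186]]
collar [639.9 106.3 128.4] 0.5738904402585875 r 75.77257491371674 angle 1.0613059215783427
```

```bash
python3 -c "
from bench import arm
print(arm.job_done())"
```

```text
the job is handed in; nothing more can be done
None
```

I handed in the job at about 19.6 s: the green gauge leans on the pole face, released; camera and force readings put the lever at on with the collar home, but the hand-in returned no verdict. I viewed 12 pictures, over the limit of 10.

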